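# Clamp a dental cast with a hex key found home by touch

## Robot

A 6-joint arm with a two-finger parallel gripper is mounted at the origin on the work surface. World frame = base frame: x ahead of the robot, y to its left, z up, the work surface at z = 0. Lengths are in mm, angles in rad, forces in N, time in s.
With the tool pointing down it reaches from about 300 to 775 mm from the base axis. Payload 14.6 kg.
Tool frame: the origin (TCP) lies midway between the tips of the shut fingers; the grasp point (between the pads) lies 19 mm behind it; z points along the fingers, y is the line along which they close (so a half turn about z gives the same grasp; the last joint's range is limited). The gripper opens to 85 mm and grips with 20 to 120 N. Pads are 22 mm wide; open, the fingers measure 114 mm over their backs; the gripper's body (76 mm by 85 mm) begins 54 mm behind the grasp point. The pads swing forward as they close: fully open they stand 13 mm farther back than shut.
Start: joints at [-1.189, 0.3, 1.521, -0, 1.321, -0.067], TCP at [238.629, -495.526, 231.281] pointing down, gripper open.
Joint ranges: [-3.03, 3.03], [-0.79, 2.21], [0.23, 2.52], [-1.04, 4.18], [0, 3.07], [-2.55, 2.55]. Speed limits (rad/s): [2.22, 2.22, 2.57, 3.14, 3.14, 3.14].

## Interface

Orientations are given as a rotation vector (axis times angle).
In Python, from cell import robot gives the robot as it stands. The module is installed in compiled form; this text tells all that it offers. Calls block until the motion is done:
- robot.move_to(position, orientation): joint-space move of the TCP to a pose.
- robot.move_l(position, rot=None, rate=150): straight line of the TCP; rot=None keeps the orientation; rate is the mean speed in mm/s.
- robot.move_j(angles): joint-space move.
- robot.gripper_open() and robot.grab(grasp_force=None): open the fingers fully, or close them until they stop; grasp_force is the grip in N (None keeps the last).
- robot.sleep(seconds).
- robot.solve_ik(position, orientation): joint angles nearest the present ones, or None.
- robot.camera(name): name is "side" or "top"; returns (picture, depth): 480x640x3 uint8, red, green, blue; 480x640 float32, mm along the optical axis (not along the pixel's ray), 0 where there is no reading.
- robot.camera_model(name): a dict with "K" (3x3 intrinsics, pixels), "D" ([k1, k2, p1, p2, k3] as OpenCV has them; the pictures are not rectified), "rvec" (rotation vector, rad) and "tvec" (3), from world to camera coordinates, as OpenCV has them. Camera axes: x right, y down, z forward; pixel columns grow to the right and rows downward; lengths in mm; the calibration is good to about 2 mm. A picture is of the moment at which its call begins. camera_model takes no time and is no camera call.
A pose or a line that the arm cannot do raises robot.MotionError and nothing moves.
- robot.finish_job(): hands the job in; it is judged then, once.
Readings, each from a call of its own:
- robot.get_time(): time.
- robot.get_joint_positions(): joint angles.
- robot.get_qvel(): joint speeds.
- robot.get_effort(): joint torques, N m.
- robot.get_eef_pos(): TCP position.
- robot.get_eef_rot(): TCP orientation.
- robot.get_wrist_force(): force on the tool from outside, world axes, zero at the start.
- robot.get_ft_torque(): the same for the moment, N m.
- robot.get_opening(): finger opening in mm.
- robot.get_finger_force(): force on a finger pad.
Only numpy, scipy, OpenCV 4.12 (cv2) and the standard library are available. Lean on these libraries where they do the work, as an engineer would, in place of code of your own. Each camera call takes 0.05 s, during which the arm holds its last target. There are 200 camera calls.

## Task

Take the square-handled hex key from the tool stand, feel with it for the hex socket sunk in the slot of the cast clamp's tower, pressing only gently, and let it in fully home. Then turn the screw clockwise with the key, regripping as you go and without forcing it, until the strap has come all the way down on the plaster cast and the screw stops, and leave the key standing in the screw. Do not shift the cast or disturb the other things.

Things in the scene. Friction and masses are not known exactly. Their poses are not given: they have to be found in the camera images.
- key: hex key standing upright in the tool stand, about 160 g, 108 mm long: steel hexagonal shaft 18 mm across flats with, above it (from 72 to 108 mm), a black square handle 26 x 26 mm. Origin at the shaft's lower end, z along the shaft towards the handle; x and y are square to the handle's flats; two of the shaft's six flats face +x and -x.
- key_tip (a point): lower end of the key's shaft. The lowest 3 mm is a thinner pilot hexagon, 15.6 mm across flats, that drops into the screw's socket whichever way it is turned; the 18 mm shaft above it enters only when the hexagons are in line (they come in line every 60 degrees).
- key_grip (a point): centre of the key's square handle, 90 mm above the lower end of its shaft
- stand: wooden tool stand 60 (x) x 140 (y) x 50 mm, fixed, origin under its centre. Two upright round holes, 21.8 mm wide and 44 mm deep, at y = -36 and +36 mm; the key stands in one and the round-handled driver in the other (either way round), their lower ends 6 mm above the counter.
- driver: the other tool in the stand, not needed: like the key but with a round black handle 24 mm in diameter; 98 mm long, origin at its lower end
- clamp: cast clamp fixed to the counter: aluminium base plate 170 (x) x 110 (y) x 14 mm, origin under its centre; at its +x end a grey tower, x 20 to 80 mm, y -40 to 40 mm, top 62 mm above the counter, with a slot 25 mm wide (x) and 50 mm long (y) in its top, centred at x = 50, y = 0. Level with the slot's floor sits the clamp screw with its hex socket.
- slot_floor (a point): centre of the slot's flat steel floor, 10 mm below the tower's top. The screw's socket, 19.2 mm across flats and 16 mm deep, opens in this floor: centred across the slot, but anywhere from 12 mm to the -y side to 12 mm to the +y side of this point, its hexagon turned any way: both to be found by eye or touch. It keeps its place under loads below 45 N.
- socket_depth (a point): point under the middle of the slot at the level of the bottom of the screw's socket, 36 mm above the counter. The screw stays at its height as it turns, turns either way with about 0.05 Nm of friction (key, screw and floor are greased) and stops hard when the strap is fully down, after 3.2 to 4.2 rad of clockwise turning (from above), plus up to 0.3 rad of play between key and socket at each change of direction.
- slot_mouth (a point): centre of the slot's mouth, level with the tower's top, 62 mm above the counter; its axes are those of the clamp
- strap (a joint): how far the clamp's steel strap (80 x 16 x 10 mm, with a round rubber pad under its free end, reaching from the tower over the middle of the cast) has come down, in m: at most 0.0012 at the start, 0.005 when its pad presses on the cast and the screw stops. It comes down 1.2 mm per rad of clockwise turning.
- cast: white plaster dental cast lying loose on the clamp's base plate under the strap: base 60 x 64 x 22 mm with a horseshoe of teeth up to 32 mm high; origin under its centre; 45 mm from the clamp's centre on its -x side
- spare_cast: a second such plaster cast lying on the counter; bystander
- spray: glass bottle with white cap, 68 mm across, 130 mm tall; bystander
- roll: roll of paper tape lying flat, 76 mm across, 18 mm high; bystander
- jar: small plastic jar, 52 mm across, 55 mm tall; bystander
- burbox: clear plastic box 70 x 50 x 28 mm; bystander
- dish: small white bowl 64 mm across, 30 mm high; bystander
- spatula: spatula 160 mm long lying on the counter; bystander

How it is judged:
By the outcome, as a careful person would: the job done as asked, in the order asked, and still so for the second after the job is handed in, with the robot touching nothing.
It also fails if it takes over 72 s, if anything falls off the work surface, if the arm or the gripper's body presses on something with over 40 N, if the wrist force passes 120 N, or if a joint passes its speed limit or range.

## Working session

There is one attempt and no reset: what is moved stays moved. The work goes in short steps, each a Python script; the robot and the scene stay as the last script left them, time stands still between calls to the robot, and variables do not carry over. Pictures are saved under pics/ and viewed, at most 10 in all, crops included, and the job is handed in when it is done.

```bash
mkdir -p pics
cat > h.py <<'E'
import numpy as np, cv2
from cell import robot
def P(name,px,depth):
    m=robot.camera_model(name);K=np.array(m["K"],float);D=np.array(m["D"],float)
    R=cv2.Rodrigues(np.array(m["rvec"],float))[0];t=np.array(m["tvec"],float).ravel()
    px=np.array(px,float).reshape(-1,1,2)
    r=np.c_[cv2.undistortPoints(px,K,D).reshape(-1,2),np.ones(len(px))]
    return R,t,r
def plane(name,px,z):
    R,t,r=P(name,px,None); d=r@R; c=-R.T@t
    return c+d*((z-c[2])/d[:,2])[:,None]
def cloud(name,depth):
    v,u=np.mgrid[0:480,0:640]
    R,t,r=P(name,np.c_[u.ravel(),v.ravel()],None)
    return ((r*depth.reshape(-1,1)-t)@R).reshape(480,640,3)
def proj(name,p):
    m=robot.camera_model(name)
    return cv2.projectPoints(np.array(p,float).reshape(-1,3),np.array(m["rvec"],float),np.array(m["tvec"],float),np.array(m["K"],float),np.array(m["D"],float))[0].reshape(-1,2)
E
python3 - <<'E'
from h import *
for n in("top","side"):
    a,d=robot.camera(n); cv2.imwrite(f"pics/{n}0.png",a[:,:,::-1]); np.savez(f"{n}0.npz",a=a,d=d)
    m=robot.camera_model(n);R=cv2.Rodrigues(np.array(m["rvec"],float))[0]; print(n,-R.T@np.array(m["tvec"]).ravel(),m["K"],R[2])
print(robot.get_time())
E
```

```text
top [ 264.7402244    20.76755138 1476.26836621] [[607.4303756    0.         321.20129851]
 [  0.         607.4303756  235.11488488]
 [  0.           0.           1.        ]] [ 0.20833463  0.00567245 -0.97804116]
side [  2.93109789 688.06639984 665.56600354] [[530.80369705   0.         320.33721014]
 [  0.         530.80369705 250.68735875]
 [  0.           0.           1.        ]] [ 0.54335499 -0.6425481  -0.5402752 ]
0.1
```

View pics/top0.png

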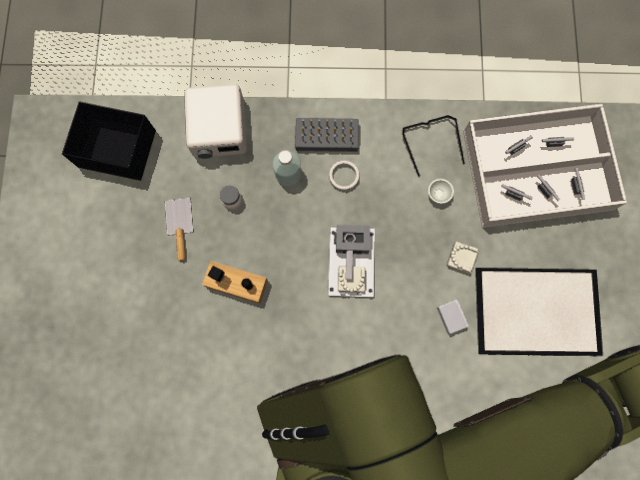

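View pics/side0.png

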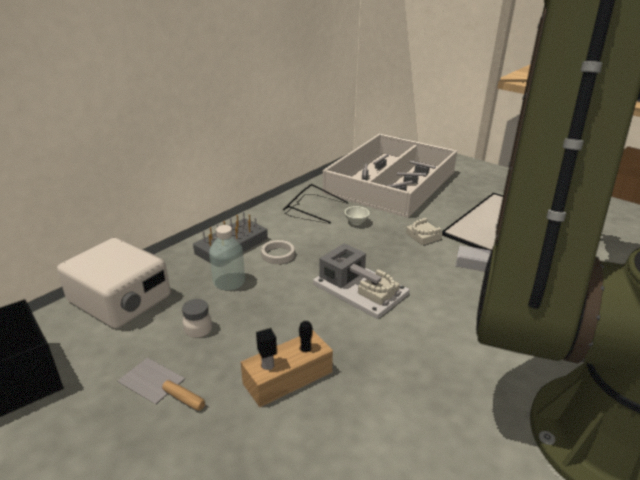

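The top view shows the stand at about (235,282), with the square key at (216,273), the round driver at (248,284), and the clamp tower at (352,238). Next I'll measure these and zoom in.

Run:
```python
from h import *
T=np.load("top0.npz");S=np.load("side0.npz")
ct=cloud("top",T["d"]);cs=cloud("side",S["d"])
for n,c,I in(("top",ct,T["a"]),("side",cs,S["a"])):
    x,y,z=c[...,0],c[...,1],c[...,2]
    g=I.astype(int)
    hsv=cv2.cvtColor(I,cv2.COLOR_RGB2HSV)
    wood=(hsv[...,0]<20)&(hsv[...,1]>110)&(abs(z-50)<5)&(x>200)&(x<520)&(y>100)&(y<400)
    if wood.sum()>20: print(n,"stand",wood.sum(),z[wood].mean(),cv2.minAreaRect(c[wood][:,:2].astype(np.float32)))
    blk=(z>75)&(z<125)&(g.max(2)<70)&(x>250)&(x<500)&(y>100)&(y<400)
    nl,lab,st,cen=cv2.connectedComponentsWithStats(blk.astype(np.uint8))
    for i in range(1,nl):
        if st[i,4]>15:
            p=c[lab==i]; t=p[p[:,2]>p[:,2].max()-6]
            print(n,"blk",st[i],p[:,2].min(),p[:,2].max(),t.mean(0),cv2.minAreaRect(t[:,:2].astype(np.float32)))
    tow=(abs(z-62)<4)&(x>350)&(x<600)&(y>-150)&(y<150)
    print(n,"tower",tow.sum(),cv2.minAreaRect(c[tow][:,:2].astype(np.float32)))
    pl=(abs(z-14)<4)&(x>330)&(x<600)&(y>-150)&(y<150)&(g.min(2)>120)
    print(n,"plate",pl.sum(),cv2.minAreaRect(c[pl][:,:2].astype(np.float32)))
A=T["a"][:,:,::-1];B=S["a"][:,:,::-1]
z=lambda a,x,y,w,h:cv2.resize(a[y:y+h,x:x+w],(400,300),interpolation=cv2.INTER_CUBIC)
cv2.imwrite("pics/z.png",np.vstack([np.hstack([z(A,195,255,80,60),z(A,320,215,64,48)]),np.hstack([z(B,235,315,100,75),z(B,310,240,100,75)])]))
```

```text
top stand 1085 49.50288864506723 ((454.0699768066406, 234.0612030029297), (140.93809509277344, 60.68095397949219), 74.1988296508789)
top blk [208 266  16  16 155] 77.4774387089771 121.05581362077955 [463.22049107 267.48694772 117.14687944] ((462.58489990234375, 267.99151611328125), (25.022171020507812, 21.715850830078125), 62.224693298339844)
top blk [242 279  10  10  79] 76.9643827735408 107.18673417011006 [445.26447546 199.32462409 103.69343819] ((444.2048645019531, 199.03622436523438), (16.759870529174805, 16.18061065673828), 1.2385573387145996)
top tower 522 ((528.5057983398438, -45.176021575927734), (78.67935943603516, 127.91900634765625), 87.5239486694336)
top plate 914 ((492.5298156738281, 10.636558532714844), (221.8207244873047, 205.74810791015625), 89.16727447509766)
side stand 1885 50.55087354630276 ((454.44427490234375, 235.76809692382812), (138.72804260253906, 62.60694885253906), 74.54996490478516)
side blk [299 321  13  20 212] 76.03860467367838 105.98328139346216 [444.01893723 202.21736746 102.76090522] ((443.8319396972656, 201.79428100585938), (15.92561149597168, 14.213702201843262), 71.5201416015625)
side blk [256 329  21  29 480] 75.5083668077169 117.45527546837063 [463.61608242 271.13707857 114.5677109 ] ((464.25445556640625, 270.1929931640625), (24.790651321411133, 27.77438735961914), 64.9009017944336)
side tower 591 ((528.459716796875, -45.09715270996094), (85.29348754882812, 131.88641357421875), 88.77323150634766)
side plate 803 ((512.7515258789062, -44.43246078491211), (113.79204559326172, 171.1448211669922), 87.8734130859375)
```

View pics/z.png

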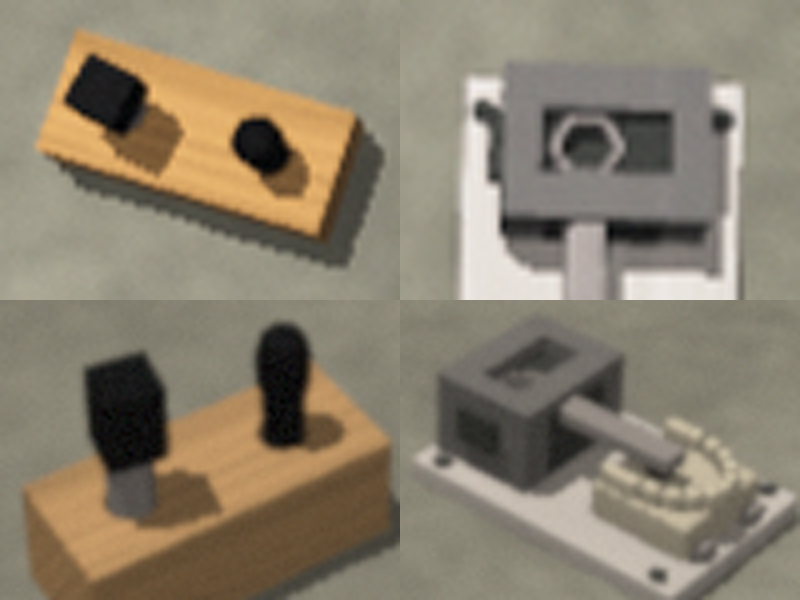

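The zoom shows the key's square handle, about 28° off world x, in the stand's +y hole. The hex socket is visible in the slot at zoom (588,145), which is top-image pixel (350,238), towards +y of the slot centre. Its corners point along the slot.

```bash
cat >> h.py <<'E'
from scipy.spatial.transform import Rotation as Ro
def rv(psi):
    y=np.array([np.cos(psi),np.sin(psi),0]);z=np.array([0,0,-1.]);return Ro.from_matrix(np.c_[np.cross(y,z),y,z]).as_rotvec()
def yaw():
    y=Ro.from_rotvec(np.array(robot.get_eef_rot()).ravel()).as_matrix()[:,1];return np.arctan2(y[1],y[0])
E
python3 - <<'E'
from h import *
T=np.load("top0.npz");S=np.load("side0.npz")
for n,I in(("top",T),("side",S)):
    c=cloud(n,I["d"]);x,y,z=[c[...,i] for i in range(3)]
    m=((abs(z-62)<4)&(x>500)&(x<610)&(y>-110)&(y<20)).astype(np.uint8)
    nl,lab,st,_=cv2.connectedComponentsWithStats(m);k=1+st[1:,4].argmax()
    print(n,st[k],cv2.minAreaRect(c[lab==k][:,:2].astype(np.float32)))
    fs=(z<56)&(z>20)&(x>530)&(x<585)&(y>-80)&(y<0); print(z[fs].mean() if fs.any() else None)
q=lambda l:[(320+(a-400)/6.25-.42,215+b/6.25-.42) for a,b in l]
t=plane("top",q([(505,62),(722,67),(722,220),(500,212)]),62);print(t.round(1),t.mean(0))
s=plane("top",q([(541,105),(673,110),(673,172),(541,168)]),62);print("slot",s.round(1),s.mean(0))
h=plane("top",q([(551,148),(568,117),(608,117),(625,145),(608,172),(568,172)]),52);print("hex",h.round(1),h.mean(0))
k=plane("top",[(195+a/5-.4,255+b/5-.4) for a,b in[(93,55),(147,88),(118,130),(66,100)]],114);print("key",k.round(1),k.mean(0))
for psi in np.arange(-3.0,3.2,.5):
    a=robot.solve_ik([556,-40,140],rv(psi));b=robot.solve_ik([463.5,269.5,77],rv(psi));print(round(psi,1),None if a is None else np.round(a,2)[[0,5]],None if b is None else np.round(b,2)[[0,5]])
E
```

```text
top [336 225  35  27 488] ((560.7150268554688, -46.56882095336914), (78.67935943603516, 63.440330505371094), 87.5239486694336)
45.77445957474579
side [320 243  46  28 581] ((562.7538452148438, -45.82905197143555), (85.325927734375, 63.31106185913086), 88.70893096923828)
41.30998319279266
[[592.5  -6.9  62. ]
 [591.8 -89.8  62. ]
 [532.3 -89.8  62. ]
 [534.1  -5.6  62. ]] [562.66670746 -48.02009998  62.        ]
slot [[575.9 -20.8  62. ]
 [574.7 -71.1  62. ]
 [550.6 -71.2  62. ]
 [551.4 -21.   62. ]] [563.11576133 -46.01976737  62.        ]
hex [[561.3 -25.1  52. ]
 [573.5 -31.5  52. ]
 [573.7 -46.8  52. ]
 [562.9 -53.4  52. ]
 [552.2 -46.9  52. ]
 [552.  -31.6  52. ]] [562.59092582 -39.2274724   52.        ]
key [[480.4 272.9 114. ]
 [465.6 247.6 114. ]
 [446.3 259.8 114. ]
 [459.5 284.1 114. ]] [462.94804459 266.07133206 114.        ]
-3.0 None None
-2.5 [-0.14  2.36] None
-2.0 [-0.14  1.86] [0.46 2.46]
-1.5 [-0.14  1.36] [0.46 1.96]
-1.0 [-0.14  0.86] [0.46 1.46]
-0.5 [-0.14  0.36] [0.46 0.96]
0.0 [-0.14 -0.14] [0.46 0.46]
0.5 [-0.14 -0.64] [ 0.46 -0.04]
1.0 [-0.14 -1.14] [ 0.46 -0.54]
1.5 [-0.14 -1.64] [ 0.46 -1.04]
2.0 [-0.14 -2.14] [ 0.46 -1.54]
2.5 None [ 0.46 -2.04]
3.0 None [ 0.46 -2.54]
```

Run:
```python
from h import *
k=[463.5,269.3];o=rv(2.644)
robot.move_to([*k,200],o); robot.move_l([*k,77],rate=150)
robot.grab(60); print(robot.get_opening(),robot.get_finger_force(),robot.get_eef_pos(),robot.get_wrist_force(),robot.get_time())
robot.move_l([*k,200],rate=150)
print(robot.get_opening(),robot.get_wrist_force())
robot.move_to([562.8,-39.2,160],rv(2.15)); print(robot.get_eef_pos(),robot.get_wrist_force(),robot.get_ft_torque(),robot.get_time())
z=lambda a,x,y,w,h:cv2.resize(a[y:y+h,x:x+w],(400,300),interpolation=cv2.INTER_CUBIC)
o=[]
for n in("top","side"):
    a,d=robot.camera(n);np.savez(f"{n}1.npz",a=a,d=d);u=proj(n,[562.8,-39.2,85])[0].astype(int)
    print(u);o.append(z(a[:,:,::-1],u[0]-40,u[1]-30,80,60))
cv2.imwrite("pics/b.png",np.hstack(o))
```

```text
25.262293834277862 58.67622971534729 [463.77427418 269.32227649  77.3384519 ] [ 0.77519784 -1.43620497  3.46833661] 4.45
25.290925928084448 [ 0.2230318   0.2694217  -2.30714564]
[562.82858479 -38.17654266 160.04862592] [-1.35747277  0.38804274 -2.75812406] [-0.01476618 -0.0557359  -0.05207695] 6.6583
[350 234]
[340 247]
```

View pics/b.png

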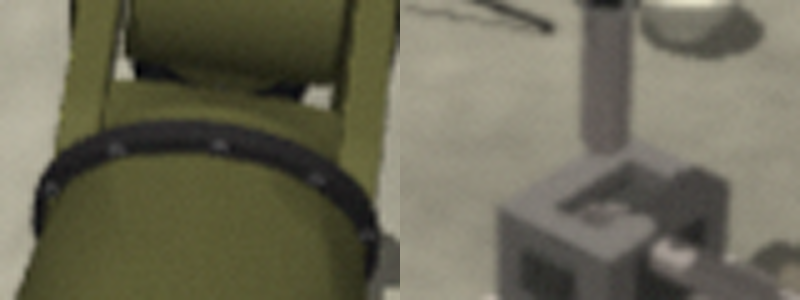

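The side view shows the key hanging upright, with its tip just above the slot. Next I'll lower it gently and check the force at each step.

```bash
cat >> h.py <<'E'
def F(n=5):
    f=[]
    for _ in range(n): f.append(np.r_[robot.get_wrist_force(),robot.get_ft_torque()]); robot.sleep(.01)
    return np.mean(f,0)
def down(x,y,psi,z0,z1,step,f0,lim=5):
    z=z0
    while z>z1:
        z-=step; robot.move_l([x,y,z],rv(psi),rate=40); f=F(2)-f0
        if f[2]>lim: return z,f
    return z,f
E
python3 - <<'E'
from h import *
robot.sleep(.2); f0=F(10); np.save("f0.npy",f0); x,y=562.8,-39.2
robot.move_l([x,y,138],rv(2.15),rate=60); print(robot.get_time(),robot.get_eef_pos(),F()-f0)
z,f=down(x,y,2.15,138,118,1,f0); print(z,f.round(2),robot.get_eef_pos(),robot.get_time())
E
```

```text
7.5583 [562.74702984 -39.21804174 137.70472834] [-0.41550241  0.34283857  0.31410388 -0.0560137  -0.00393967  0.01471123]
119 [-0.93  1.49  7.    0.07  0.2  -0.01] [562.97143631 -39.17506877 119.38837466] 12.6667
```

The key stopped about 3.5 mm below floor level, so the pilot is already in the socket. Now I'll rotate clockwise under light pressure until the shaft drops in.

```bash
cat > rot.py <<'E'
from h import *
import sys
f0=np.load("f0.npy");p=2.15;z=119.;x,y=562.9,-39.2
while p>0.95:
    p-=.07; robot.move_l([x,y,z],rv(p),rate=40); f=F(2)-f0
    print(round(p,2),round(z,1),f.round(2),robot.get_eef_pos().round(1),round(robot.get_time(),1))
    k=0
    while f[2]<5 and z>105:
        z-=.6; robot.move_l([x,y,z],rv(p),rate=40); f=F(2)-f0;k+=1
    if k: print("  z",round(z,1),f.round(2),robot.get_eef_pos().round(1))
    if robot.get_eef_pos()[2]<115: break
E
python3 rot.py
```

```text
2.08 119.0 [-0.83  1.99  0.43  0.53  0.14 -0.03] [562.6 -39.  118.6] 12.9
  z 106.4 [-4.84  6.28  9.62  1.32  1.2   0.01] [563.  -39.  107.2]
```

The key is home: tip at about 36 mm. Next I'll ease off the side load, then turn with one regrip, watching the torque.

```bash
cat > turn.py <<'E'
from h import *
f0=np.load("f0.npy")
def turn(p,pend,xy,z,step,lim):
    while p>pend+1e-6:
        p=max(p-step,pend); robot.move_l([*xy,z],rv(p),rate=60); f=F(2)-f0
        xy=xy+np.clip(.04*f[:2],-.2,.2)
        if f[2]>6: z+=.2
        print(round(p,2),round(z,1),xy.round(1),f.round(2),robot.get_eef_pos()[2].round(1),round(yaw(),2),round(robot.get_time(),1))
        if abs(f[5])>lim: return p,xy,z,True
    return p,xy,z,False
E
python3 - <<'E'
from turn import *
z=107.;xy=np.array([562.75,-39.]);robot.move_l([*xy,z],rv(2.08),rate=40);f=F()-f0;print(f.round(2))
xy=xy+.05*f[:2]
p,xy,z,s=turn(2.08,.58,xy,z,.15,.6)
if not s:
    robot.gripper_open();e=robot.get_eef_pos();print(e,F()-f0,robot.get_time())
    robot.move_l([*xy,z],rv(p+np.pi/2),rate=150) 
    robot.grab(60);print(robot.get_opening(),(F()-f0).round(2),yaw(),robot.get_time())
np.save("st.npy",[p+np.pi/2,*xy,z])
E
```

```text
[-2.64  5.29  4.59  1.1   0.7   0.  ]
1.93 107.0 [562.5 -38.5] [-2.23  5.42  3.38  1.24  0.57  0.02] 107.2 1.93 19.1
1.78 107.0 [562.5 -38.3] [-1.52  5.55  3.51  1.22  0.39  0.02] 107.3 1.78 19.5
1.63 107.0 [562.4 -38.1] [-0.79  5.09  3.92  1.19  0.09  0.02] 107.3 1.63 19.8
1.48 107.0 [562.5 -37.9] [ 1.07  4.75  4.31  1.05 -0.27  0.05] 107.3 1.49 20.1
1.33 107.0 [562.6 -37.8] [ 1.8   4.19  4.51  0.85 -0.6   0.02] 107.3 1.34 20.4
1.18 107.0 [562.7 -37.7] [ 4.07  2.12  5.5   0.58 -0.8   0.03] 107.3 1.19 20.7
1.03 107.0 [562.9 -37.6] [ 3.91  1.19  5.92  0.34 -0.99  0.03] 107.3 1.04 21.0
0.88 107.2 [563.  -37.6] [ 4.3   0.43  6.84  0.06 -1.05  0.02] 107.2 0.89 21.4
0.73 107.2 [563.2 -37.6] [ 4.88  0.19  4.4  -0.05 -1.22  0.03] 107.2 0.73 21.7
0.58 107.2 [563.4 -37.6] [ 4.93 -0.61  5.62 -0.18 -1.23  0.04] 107.3 0.58 22.0
[563.17746881 -37.61593642 107.16488847] [ 0.10210715  0.50108078  1.63289336 -0.00814481  0.02542521  0.02458218] 22.65
25.27963857896546 [ 0.38 -1.78  3.03 -0.44 -0.15  0.04] 2.150746841738318 24.9833
```

Run:
```python
from turn import *
p,x,y,z=np.load("st.npy");xy=np.array([x,y])
p,xy,z,s=turn(p,.85,xy,z,.15,.4)
if not s: p,xy,z,s=turn(p,-1.3,xy,z,.07,.4)
np.save("st.npy",[p,*xy,z]);print(s,p)
```

```text
2.0 107.2 [563.5 -37.8] [ 0.84 -2.86  3.37 -0.68 -0.29  0.02] 107.4 2.0 25.3
1.85 107.2 [563.5 -37.9] [ 2.   -3.34  4.08 -0.81 -0.38 -0.02] 107.3 1.86 25.6
1.7 107.2 [563.6 -38. ] [ 1.78 -3.31  4.5  -0.89 -0.43  0.04] 107.3 1.71 25.9
1.55 107.2 [563.7 -38.2] [ 2.35 -4.19  5.53 -0.88 -0.48  0.03] 107.3 1.56 26.2
1.4 107.4 [563.8 -38.3] [ 1.81 -3.27  6.18 -0.78 -0.46  0.04] 107.3 1.41 26.6
1.25 107.4 [563.9 -38.4] [ 2.18 -2.98  4.12 -0.71 -0.55  0.02] 107.4 1.26 26.9
1.1 107.4 [564.  -38.5] [ 2.52 -2.66  4.09 -0.69 -0.6   0.05] 107.3 1.11 27.2
0.95 107.4 [564.1 -38.7] [ 2.14 -2.81  3.83 -0.74 -0.52  0.05] 107.3 0.96 27.5
0.85 107.4 [564.1 -38.7] [ 1.41 -1.9   4.35 -0.72 -0.38  0.04] 107.4 0.86 27.8
0.78 107.4 [564.2 -38.8] [ 1.7  -2.43  3.91 -0.69 -0.34  0.02] 107.3 0.78 28.1
0.71 107.4 [564.2 -38.9] [ 0.59 -2.1   4.44 -0.65 -0.09  0.02] 107.4 0.71 28.3
0.64 107.4 [564.2 -39. ] [-0.06 -2.21  4.06 -0.65  0.04  0.03] 107.4 0.64 28.6
0.57 107.4 [564.2 -39.1] [-0.39 -1.74  3.95 -0.62  0.13  0.05] 107.3 0.57 28.9
0.5 107.4 [564.2 -39.1] [-0.97 -1.78  4.11 -0.55  0.16  0.01] 107.4 0.5 29.1
0
[... 1395 characters left out ...]
.35  2.97 -0.05  0.38  0.03] 107.4 -0.76 33.9
-0.83 107.4 [563.1 -39.7] [-1.84  0.35  3.06 -0.01  0.45  0.08] 107.4 -0.83 34.2
-0.9 107.4 [563.  -39.7] [-2.25 -0.06  2.28  0.01  0.45  0.13] 107.4 -0.9 34.5
-0.97 107.4 [562.9 -39.7] [-1.55  0.62  2.22  0.07  0.45 -0.04] 107.4 -0.97 34.7
-1.04 107.4 [562.9 -39.7] [-2.19  0.6   2.77  0.06  0.37 -0.03] 107.4 -1.04 35.0
-1.11 107.4 [562.8 -39.6] [-1.35  0.92  2.    0.12  0.31 -0.02] 107.4 -1.11 35.2
-1.18 107.4 [562.7 -39.6] [-1.35  1.45  2.66  0.14  0.31 -0.04] 107.4 -1.18 35.5
-1.25 107.4 [562.7 -39.5] [-1.54  0.78  2.23  0.1   0.31 -0.03] 107.4 -1.25 35.8
-1.3 107.4 [562.7 -39.5] [-0.41  0.8   2.    0.12  0.21 -0.01] 107.4 -1.3 36.0
False -1.3
```

The total turn is about 4.6 rad, with a torque blip near -0.9 rad and then a sign change. I'll check the opening and take a picture.

Run:
```python
from h import *
print(robot.get_opening(),robot.get_finger_force(),robot.get_eef_pos(),robot.get_ft_torque())
a,d=robot.camera("side");b=np.load("side0.npz")["a"]
z=lambda a,x,y,w,h:cv2.resize(a[y:y+h,x:x+w,::-1],(400,300),interpolation=cv2.INTER_CUBIC)
cv2.imwrite("pics/c.png",np.vstack([np.hstack([z(b,310,235,100,75),z(a,310,235,100,75)]),np.hstack([z(a,300,170,100,75),z(a,200,150,240,180)])]))
c=cloud("side",d);c0=cloud("side",np.load("side0.npz")["d"])
# strap free-end top height before/after
for q in(c0,c):
    m=(abs(q[...,0]-480)<15)&(abs(q[...,1]+46)<6)&(q[...,2]>20);print(m.sum(),np.median(q[m],0))
```

```text
25.406167862479936 58.6241090297699 [562.71842627 -39.53703356 107.40703061] [ 0.08824825  0.2611686  -0.05612837]
32 [472.6424132  -43.56533266  54.48272654]
26 [470.44072322 -42.12586293  51.41524505]
```

View pics/c.png

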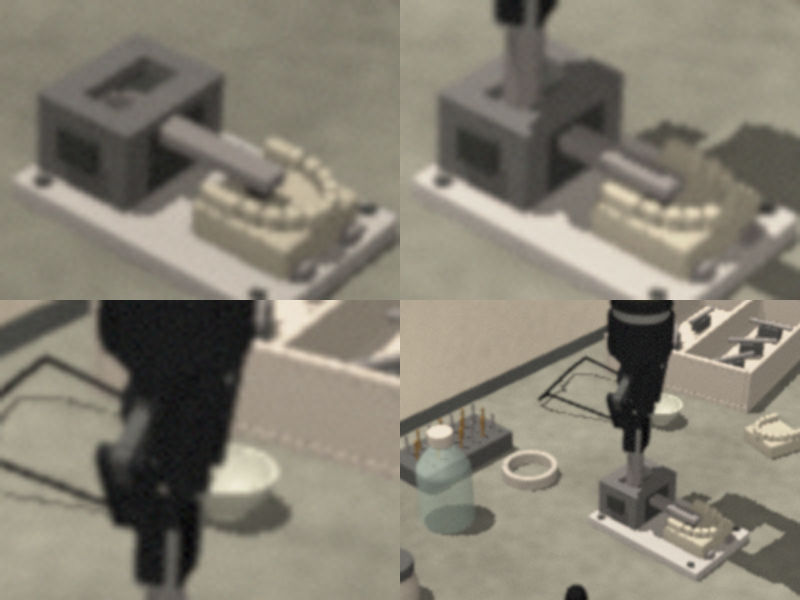

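The strap is clearly lower, but the torque vanished after the blip instead of rising. I'll measure the strap drop, then probe further in small steps.

Run:
```python
from turn import *
c0=cloud("side",np.load("side0.npz")["d"])
def strap():
    c=cloud("side",np.mean([robot.camera("side")[1] for _ in range(3)],0));o=[]
    for q in(c0,c):
        m=(q[...,0]>488)&(q[...,0]<526)&(abs(q[...,1]+45)<12)&(q[...,2]>38)&(q[...,2]<62);p=q[m];o+=[m.sum(),np.percentile(p[:,2],[50,75,90]).round(1)]
    t=(c0[...,0]>535)&(c0[...,0]<548)&(abs(c0[...,2]-62)<3)&(c0[...,1]>-85)&(c0[...,1]<-5)
    print(o,"tower shift",np.median((c-c0)[t][:,2]))
strap()
p,x,y,z=np.load("st.npy")
p,xy,z,s=turn(p,-1.8,np.array([x,y]),z,.05,.09)
np.save("st.npy",[p,*xy,z]);print(s,p,robot.get_opening())
```

```text
[np.int64(64), array([56.5, 57.2, 57.9]), np.int64(58), array([52. , 52.4, 52.8])] tower shift -0.007278031705254762
-1.35 107.4 [562.6 -39.5] [-0.79  0.61  2.25  0.14  0.24 -0.06] 107.4 -1.35 36.5
-1.4 107.4 [562.6 -39.5] [-0.77 -0.05  1.77 -0.01  0.16 -0.04] 107.4 -1.4 36.8
-1.45 107.4 [562.6 -39.5] [ 0.03 -0.58  1.95 -0.   -0.01 -0.02] 107.4 -1.45 37.0
-1.5 107.4 [562.6 -39.5] [-0.43  0.37  1.58 -0.04 -0.01  0.02] 107.4 -1.5 37.3
-1.55 107.4 [562.6 -39.5] [-0.49  0.46  2.   -0.01  0.03 -0.02] 107.4 -1.55 37.6
-1.6 107.4 [562.6 -39.4] [0.4  0.93 1.43 0.   0.06 0.01] 107.4 -1.6 37.9
-1.65 107.4 [562.5 -39.4] [-1.22  1.11  2.61  0.17  0.24  0.02] 107.4 -1.65 38.1
-1.7 107.4 [562.5 -39.3] [-0.92  1.28  2.38  0.28  0.22  0.01] 107.4 -1.7 38.4
-1.75 107.4 [562.5 -39.2] [-1.06  2.35  2.03  0.36  0.21 -0.  ] 107.4 -1.75 38.6
-1.8 107.4 [562.4 -39.2] [-1.18  1.54  3.01  0.3   0.19  0.05] 107.4 -1.8 38.9
False -1.8 25.579006200353845
```

Run:
```python
from turn import *
p,x,y,z=np.load("st.npy")
p,xy,z,s=turn(p,-2.3,np.array([x,y]),z,.06,.1)
np.save("st.npy",[p,*xy,z]);print(s,p,robot.get_opening(),robot.get_effort()[5])
a,d=robot.camera("side");np.savez("side2.npz",a=a,d=d)
u=proj("side",[562.6,-39.4,90])[0];print(u)
x0,y0=int(u[0])-32,int(u[1])-24
cv2.imwrite("pics/d.png",cv2.resize(a[y0:y0+48,x0:x0+64,::-1],(640,480),interpolation=cv2.INTER_CUBIC))
```

```text
-1.86 107.4 [562.4 -39.1] [-1.02  1.39  2.61  0.3   0.21  0.05] 107.4 -1.86 39.2
-1.92 107.4 [562.3 -39. ] [-0.71  2.48  2.55  0.33  0.15  0.12] 107.4 -1.92 39.5
True -1.9200000000000002 25.243529158593915 0.4019298870116472
[341.1809371  245.53242305]
```

View pics/d.png

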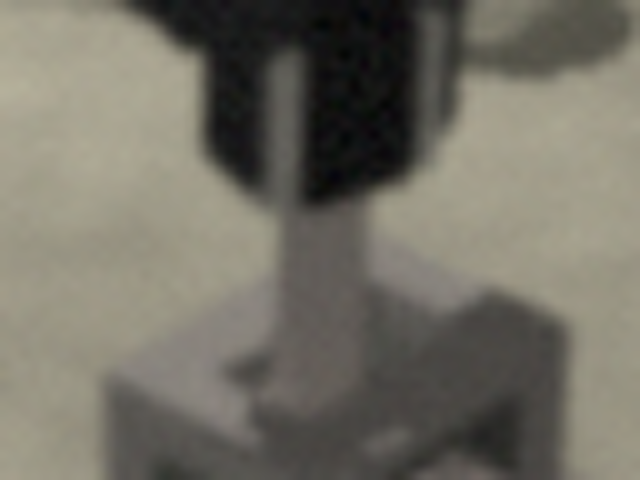

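Torque is rising again exactly 60° past the first blip. So the stop was reached at about -0.85 rad, and the key then clicked over one hex position. It is against the stop again. I'll nudge it gently to confirm, measure the strap, then release.

Run:
```python
from turn import *
c0=cloud("side",np.load("side0.npz")["d"])
p,x,y,z=np.load("st.npy");xy=[x,y]
for i in range(2):
    f=F(8)-f0;print(round(p,3),f.round(2),robot.get_eef_pos()[2])
    if f[5]>.16:break
    p-=.015;robot.move_l([*xy,z],rv(p),rate=40)
print((F(8)-f0).round(2))
robot.gripper_open();print((F()-f0).round(2),robot.get_time())
e=robot.get_eef_pos();robot.move_l([e[0],e[1],230],rate=120)
robot.move_to([400,-250,260],rv(-1.0))
for n in("side","top"):
    a,d=robot.camera(n);np.savez(n+"3.npz",a=a,d=d)
    c=cloud(n,d);cc=cloud(n,np.load(n+"0.npz")["d"])
    for q in(cc,c):
        m=(q[...,0]>488)&(q[...,0]<526)&(abs(q[...,1]+45)<12)&(q[...,2]>38)&(q[...,2]<62);print(n,m.sum(),np.percentile(q[m][:,2],[25,50,75,90]).round(1))
    k=(abs(c[...,0]-562)<25)&(abs(c[...,1]+39)<25)&(c[...,2]>130);print("key top",np.median(c[k],0))
S=np.load("side3.npz")["a"];T=np.load("top3.npz")["a"]
z=lambda a,x,y,w,h:cv2.resize(a[y:y+h,x:x+w,::-1],(400,300),interpolation=cv2.INTER_CUBIC)
cv2.imwrite("pics/e.png",np.vstack([np.hstack([z(S,300,190,120,90),z(T,310,205,80,60)]),np.hstack([z(S,0,0,640,480),z(T,0,0,640,480)])]))
print(robot.get_time())
```

```text
-1.92 [-0.53  1.87  2.81  0.36  0.13  0.14] 107.42476347010115
-1.935 [-0.53  1.18  2.55  0.23  0.16  0.24] 107.41510896191473
[-0.33  1.07  2.64  0.23  0.15  0.26]
[-0.15 -0.08  2.04 -0.03 -0.    0.05] 40.6083
side 64 [55.6 56.5 57.2 57.9]
side 66 [51.  51.6 52.5 53.1]
key top [558.41380206 -32.52496607 142.50357324]
top 93 [52.  54.8 56.6 58.5]
top 95 [47.6 49.6 52.  53.9]
key top [560.58672137 -38.58620441 142.21993648]
43.175
```

View pics/e.png

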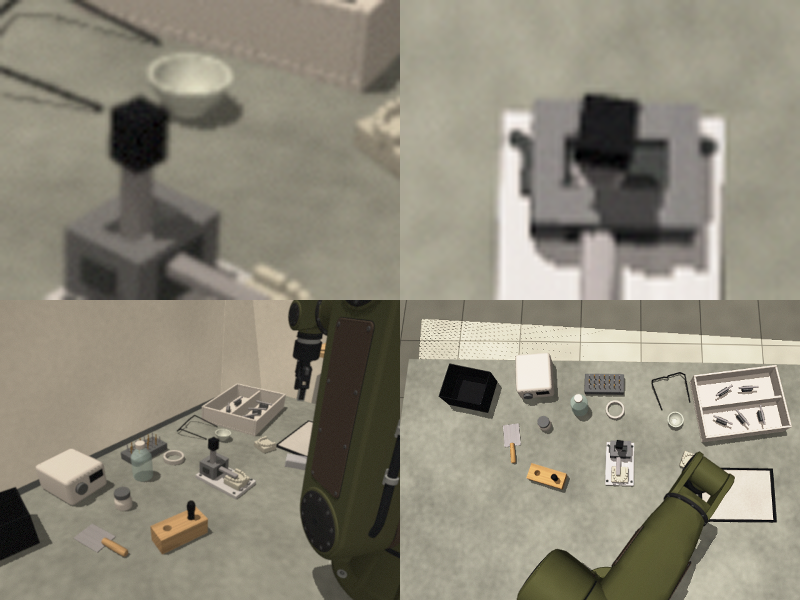

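The key stands home in the screw, its top at about 142–144 mm. The strap is about 4.8 mm lower, the torque rose steeply against the stop, and nothing else looks moved. Handing in.

```bash
python3 -c "
from cell import robot
print(robot.finish_job(),robot.get_time())"
```

```text
the job is handed in; nothing more can be done
the job is handed in; nothing more can be done
```

The job is handed in at about 43 s: the key was let fully home and the screw turned clockwise with one regrip to its stop (strap about 4.8 mm lower), and the key is left standing in the screw. I missed the stop on first reaching it and the key apparently clicked over one hex position, so it was turned too far once before I brought it gently back to the stop. The pictures show nothing else moved.

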